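# Clamp the service cover on a pump housing

## Task

Close the quick clamp on the pump housing: push the yellow clamp strap round over the loose cover until it is fully home against its stop, and only then push the red cam lever down flat on the strap so that the cam bears on the cover. Pick nothing up, leave the cover in its seat and the parts lying around where they are, and finish clear of everything.

Things in the scene. Friction and masses are not known exactly. Their poses are not given: they have to be found in the camera images.
- housing: Grey finned pump housing, fixed to the bench (it does not move), 200 (its x) x 150 (its y) x 80 mm high, plus an ear at its +x end that carries the steel pivot post. Origin: centre of the underside, on the bench; z up. The cover lies in the middle of its top inside a lip 6 mm high. A dark stop block 16 x 16 mm, its top 126 mm above the bench, stands at x -83, y -22 mm.
- pivot (a point): Hinge axis of the strap (vertical), at housing x +120, y 0, z 123 mm (mid-height of the strap).
- strap (a joint): Swing angle of the yellow strap about the vertical pivot, rad. 0 = fully home: the strap runs from the pivot along the housing's -x, over the cover, against the stop. At angle a it runs along housing direction (-cos a, +sin a, 0); so it opens towards the housing's +y, to 1.6 at most. It starts 0.8 to 1.3 open. Its hinge has light friction (0.15 N m) and it stays where it is left.
- strap_end (a point): Point on the strap's centre line 190 mm from the pivot, a good place to push its side. The strap is level, 225 mm long from the pivot, 26 mm wide, 14 mm thick: underside 116, top 130 mm above the bench. Along the outer half, nothing stands above the strap.
- cam (a joint): Angle of the cam lever above the strap, rad. 0 = flat down on the strap (clamped, hard stop), 1.4 = fully raised. It starts raised 0.95 to 1.25. It turns about a level axis across the strap, has friction (0.15 N m) and stays where it is left; over the last 0.3 rad the cam presses on the cover and it goes harder (up to about 10 N at the grip).
- cam_axis (a point): Lever's hinge axis: on the strap's centre line 120 mm from the pivot, 123 mm above the bench. The steel cam disc sits here between the strap's two bars.
- lever_pad (a point): Point on the upper face of the lever's red grip, 70 mm along the lever from its hinge axis and 25 mm square to it. The lever is 92 mm long, the grip 20 mm wide and 14 mm thick. The lever points from its axis back towards the pivot post, and up while raised: with the strap home it comes down towards the housing's +x. Its upper face looks to the strap's free end while raised, and up when down (148 mm above the bench).
- cover: Loose aluminium cover plate 100 x 100 x 12 mm, 0.5 kg, with a round steel pad (44 mm across, 6 mm high) in the middle, top of the pad 98 mm above the bench. Origin: centre of its underside. It lies in the lip with 2 mm play and must stay seated.
- bearing: Bystander: steel bearing ring 64 mm across, 20 mm high, lying on the bench; origin at its underside centre.
- jar: Bystander: small amber jar, 52 mm across, 70 mm high, standing on the bench; origin at its underside centre.
- bush: Bystander: brass bush, 44 mm across, 55 mm high, standing on the bench; origin at its underside centre.
- wrench: Bystander: open-ended wrench about 170 mm long, lying on the bench; its x axis runs along it.
There are look-alikes about, which are no part of the job. What is meant by the cover is not purple, and is the larger of those in its own colour.

How it is judged:
On the way, in this order (a step that is already met when the one before it is completed fails the run):
1. the strap is home against its stop (within 0.06 rad) with the cam lever still raised (value of joint strap below 0.06 rad and value of joint cam above 0.6 rad), for 0.2 s.
2. the cam lever is down flat (within 0.08 rad) with the strap home (value of joint strap below 0.06 rad and value of joint cam below 0.08 rad), for 0.2 s.
At the end, for the whole second after the job is handed in: The strap is home within 0.06 rad, the lever is down within 0.08 rad and the cam bears on the cover with over 1 N, all at rest; the cover is still seated (within 7 mm), the bearing, jar, bush and wrench are within 20 mm of where they began (all of step 2 and contact force between cam and cover above 1 N and z of cover in the frame of housing below 0.084 m and distance of cover from where it was at the start of the episode below 0.007 m and velocity of joint strap between -0.03 and 0.03 rad/s and velocity of joint cam between -0.03 and 0.03 rad/s and distance of each of bearing, jar, bush, wrench from where it was at the start of the episode below 0.02 m); the robot touches nothing.
It fails at once if the cam lever is pushed down (below 0.5 rad) before the strap is home (value of joint cam below 0.5 rad and value of joint strap above 0.1 rad).
It fails at once if the cover is lifted or pushed out of its seat (7 mm) (distance of cover from where it was at the start of the episode above 0.007 m).
It fails at once if the bearing, jar, bush or wrench is shifted or picked up (more than 20 mm) (distance of any of bearing, jar, bush, wrench from where it was at the start of the episode above 0.02 m).
It also fails if it takes over 54 s, if anything falls off the work surface, if the arm or the gripper's body presses on something with over 40 N, if the wrist force passes 120 N, or if a joint passes its speed limit or range.

## Robot

A 7-joint arm with a two-finger parallel gripper is mounted at the origin on the work surface. World frame = base frame: x ahead of the robot, y to its left, z up, the work surface at z = 0. Lengths are in m, angles in rad, forces in N, time in s.
With the tool pointing down it reaches from about 0.4 to 0.85 m from the base axis. Payload 10.4 kg.
Tool frame: the origin (TCP) lies on the centre line of the jaws, within the pads' length; the fingertips stand 8 mm ahead of it and the grasp point (between the pads) lies 11 mm behind it; z points along the fingers, y is the line along which they close (so a half turn about z gives the same grasp; the last joint's range is limited). The gripper opens to 87 mm and grips with 3 to 60 N. Pads are 19 mm wide; open, the fingers measure 117 mm over their backs; the gripper's body (75 mm by 190 mm) begins 51 mm behind the grasp point.
Start: joints at [1.121, 0.332, -0.065, 1.46, 0.022, 1.35, -0.088], TCP at [0.259, -0.569, 0.231] pointing down, gripper open.
Joint ranges: [-2.6, 2.6], [-0.5, 2.12], [-1.47, 1.34], [0.16, 2.42], [-1.27, 4.41], [0.06, 2.06], [-2.6, 2.6]. Speed limits (rad/s): [2.22, 2.22, 2.79, 2.79, 3.14, 3.14, 3.14].

## Interface

Orientations are given as a rotation vector (axis times angle).
In Python, from plant import r gives the robot as it stands. The module is installed in compiled form; this text tells all that it offers.
- The arm moves only by the tool carry_out, never from a script. Its argument "increments" is a list of rows, each an object of numbers: "tx", "ty", "tz": the shift along the tool's x, y, z in cm; "wx", "wy", "wz": the turn, a rotation vector about the tool's x, y, z in degrees; "hand": the closure, from 0 (fully open) to 1 (shut). A call has exactly 5 rows; each row shifts and turns the commanded pose from where the row before left it, along the tool's axes as they then stand; what a row does not reach is not made up. A row lasts 1/12 s, in which the tool goes at most 41.7 mm and 7.16 degrees, less where a joint would pass 70% of its speed; a pose out of reach is approached as far as the arm can. A call with a gripper value outside its range is refused whole. The fingers move at their own pace and stop on an object; "force" is the grip in N (left out, the last holds). Time passes only in rows, so rows that do not move let the fingers close, or fill a call up. It gives the time, the measured TCP pose, the force, the opening and the grip force at its end, in the units of the state.
- r.get_obs(): the state, without advancing time (a new reading comes with each control period).
- r.grab_frame(name): name is "side" or "top" or "wrist"; returns a dict with "color" (480x640x3 uint8, red, green, blue), "vertical_fov" (degrees; the focal length in pixels is half the picture's height over the tangent of half this angle, whatever the lens; pixels are square), "cx", "cy" (the principal point, pixels), "k1" (the pictures are not rectified: a ray, as slopes to the right and down, at radius r is drawn at 1 + k1 r^2 times it, then the intrinsics apply), "R" (3x3) and "t" (3): a world point X has camera coordinates R X + t; the wrist camera has in their place "hand_eye" (4x4, takes a point from camera to tool coordinates, whose origin is the TCP and whose axes are the flange's). Camera axes: x right, y down, z forward; pixel columns grow to the right and rows downward; lengths in m; the calibration is good to about 2 mm. A picture is of the moment at which its call begins: read the wrist's pose just before it. There is no depth.
- r.close_job(): hands the job in; it is judged then, once.
The state is a dict: "clock": time; "joint_pos": joint angles; "joint_vel": joint speeds; "joint_efforts": joint torques, N m; "eef_pos": TCP position; "tool_rot": TCP orientation; "contact_force": force on the tool from outside, world axes, zero at the start; "moment": the same for the moment, N m; "width": finger opening in m; "grasp_force": force on a finger pad.
Only numpy, scipy, OpenCV 4.12 (cv2) and the standard library are available. Lean on these libraries where they do the work, as an engineer would, in place of code of your own. Each camera call takes 0.05 s, during which the arm holds its last target. There are 200 camera calls.

## Working session

There is one attempt and no reset: what is moved stays moved. The work goes in short steps, Python scripts to look and compute and a tool call to move; the robot and the scene stay as the last step left them, time stands still between calls to the robot, and variables do not carry over. Pictures are saved under pics/ and viewed, at most 10 in all, crops included, and the job is handed in when it is done.

Besides the shell and the picture viewer there is one more tool, called after "Request:" by a JSON object that holds its "fn" and its "kwargs". carry_out: Moves the arm, as the interface text tells. Its arguments: {"type":"object","properties":{"increments":{"type":"array"},"force":{"type":"number"}},"required":["increments"]}

```bash
mkdir -p pics; cat > h.py <<'E'
import numpy as np, cv2
from plant import r
from scipy.spatial.transform import Rotation as Ro
def grab(n):
    o=r.get_obs(); f=r.grab_frame(n)
    if 'R' in f: R=np.array(f['R']);t=np.array(f['t'])
    else:
        H=np.array(f['hand_eye']);T=np.eye(4);T[:3,:3]=Ro.from_rotvec(o['tool_rot']).as_matrix();T[:3,3]=o['eef_pos']
        M=np.linalg.inv(T@H);R=M[:3,:3];t=M[:3,3]
    fl=240/np.tan(np.radians(f['vertical_fov'])/2)
    return dict(img=f['color'],K=np.array([[fl,0,f['cx']],[0,fl,f['cy']],[0,0,1.]]),d=np.array([f['k1'],0,0,0,0.]),R=R,t=t)
def ray(c,uv):
    p=cv2.undistortPoints(np.array([[uv]],float),c['K'],c['d'])[0,0]
    return -c['R'].T@c['t'], c['R'].T@np.array([p[0],p[1],1])
def onz(c,uv,z):
    o,d=ray(c,uv); return o+d*(z-o[2])/d[2]
def tri(c1,u1,c2,u2):
    a,d=ray(c1,u1);b,e=ray(c2,u2)
    s=np.linalg.lstsq(np.c_[d,-e],b-a,rcond=None)[0]
    p,q=a+s[0]*d,b+s[1]*e
    return (p+q)/2,np.linalg.norm(p-q)
def proj(c,X):
    return cv2.projectPoints(np.array(X,float).reshape(-1,3),cv2.Rodrigues(c['R'])[0],c['t'],c['K'],c['d'])[0].reshape(-1,2)
def save(c,n): cv2.imwrite('pics/'+n+'.png',c['img'][:,:,::-1])
E
python3 - <<'E'
from h import *
for n in ('top','side'):
    c=grab(n);save(c,n);print(n,-c['R'].T@c['t'])
o=r.get_obs();print(o['eef_pos'],o['tool_rot'],o['contact_force'])
print(Ro.from_rotvec(o['tool_rot']).as_matrix().round(3))
E
```

```text
top [ 0.47133895 -0.0448519   0.78734735]
side [0.51503067 0.64838533 0.84010652]
[ 0.25857812 -0.56863701  0.22985454] [-3.06912682e+00 -6.65100970e-01  5.38022522e-04] [-0.71821265 -1.1461981   1.01331231]
[[ 0.91   0.414 -0.001]
 [ 0.414 -0.91   0.001]
 [-0.    -0.001 -1.   ]]
```

View pics/top.png

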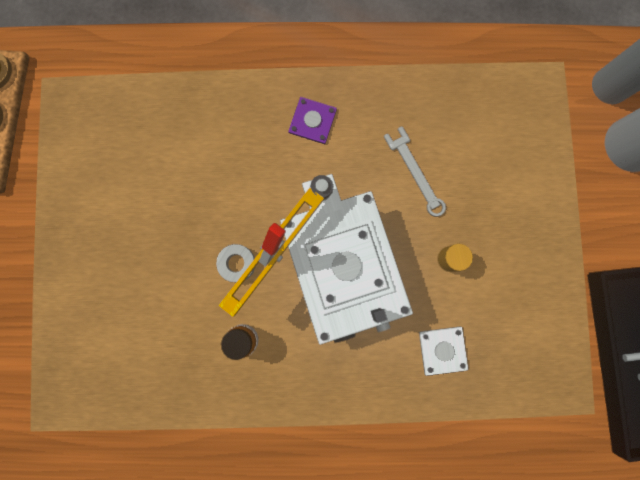

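View pics/side.png

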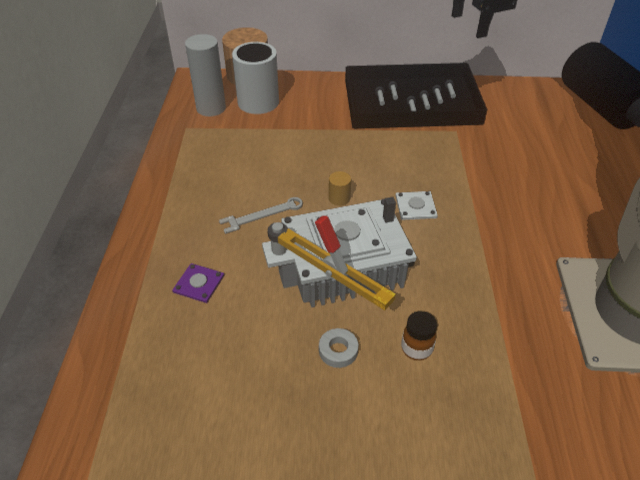

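The top view shows the pivot post at (321,185), the strap tip at about (230,307), the red grip at (273,239), the cover pad at (348,266) and the stop at (379,316). In the side view they are at about (278,231), (390,297), (328,235), (347,230) and (389,203). The small white plate and the purple plate are look-alikes.

```bash
cat > m.py <<'E'
from h import *
def masks(c):
    h=cv2.cvtColor(c['img'],cv2.COLOR_RGB2HSV)
    y=cv2.inRange(h,(20,180,120),(30,255,255)); rd=cv2.inRange(h,(0,200,90),(6,255,255))|cv2.inRange(h,(174,200,90),(180,255,255))
    def big(m):
        n,l,s,ce=cv2.connectedComponentsWithStats(m); i=1+np.argmax(s[1:,4]); return (l==i).astype(np.uint8),s[i]
    return big(y),big(rd)
E
python3 - <<'E'
from m import *
T=grab('top');S=grab('side')
for c in (T,S):
    (y,ys),(rd,rs)=masks(c)
    print('yellow',ys,cv2.boxPoints(cv2.minAreaRect(cv2.findNonZero(y))).round(1).tolist());print('red',rs,cv2.boxPoints(cv2.minAreaRect(cv2.findNonZero(rd))).round(1).tolist())
for n,a,b in [('pivot',(321,185),(278,230)),('tip',(230,307),(390,297)),('pad',(348,266),(347,230)),('stop',(379,315),(389,200)),('boltA',(362,235),(362,212)),('boltB',(330,298),(331,255)),('jar',(238,342),(421,326)),('bush',(459,253),(340,178))]:
    X,e=tri(T,a,S,b);print(n,X.round(4),round(e,4))
P=onz(T,(321,185),.135);C=onz(T,(348,266),.098);print(P,C,np.linalg.norm((P-C)[:2]),onz(T,(379,316),.126),onz(T,(230,307),.13))
for n,u,z in [('jar',(238,342),.07),('bearing',(235,263),.02),('bush',(459,258),.055),('wr',(436,208),.005)]: print(n,onz(T,u,z).round(3))
E
```

```text
yellow [ 219  188  105  129 1457] [[217.5, 305.5], [308.29998779296875, 186.3000030517578], [323.6000061035156, 198.0], [232.8000030517578, 317.1000061035156]]
red [263 224  21  29 323] [[258.6000061035156, 246.0], [272.5, 222.0], [284.3999938964844, 228.89999389648438], [270.5, 252.89999389648438]]Traceback (most recent call last):
  File "<stdin>", line 4, in <module>
  File "m.py", line 7, in masks
    return big(y),big(rd)
                  ~~~^^^^
  File "m.py", line 6, in big
    n,l,s,ce=cv2.connectedComponentsWithStats(m); i=1+np.argmax(s[1:,4]); return (l==i).astype(np.uint8),s[i]
                                                      ~~~~~~~~~^^^^^^^^^
    return _wrapfunc(a, 'argmax', axis=axis, out=out, **kwds)
    return bound(*args, **kwds)
ValueError: attempt to get argmax of an empty sequence
```

```bash
sed -i 's/(0,200,90),(6/(0,170,90),(5/; s/(174,200,90)/(172,170,90)/' m.py
python3 - <<'E'
from m import *
T=grab('top');S=grab('side')
print(S['img'][235,328],S['img'][225,323])
for c in (T,S):
  try:
    (y,ys),(rd,rs)=masks(c)
    print('yellow',ys,cv2.boxPoints(cv2.minAreaRect(cv2.findNonZero(y))).round(1).tolist());print('red',rs,cv2.boxPoints(cv2.minAreaRect(cv2.findNonZero(rd))).round(1).tolist())
  except Exception as e: print(e)
for n,a,b in [('pivot',(321,185),(278,230)),('tip',(230,307),(390,297)),('pad',(348,266),(347,230)),('stop',(379,315),(389,200)),('boltA',(362,235),(362,212)),('boltB',(330,298),(331,255)),('jar',(238,342),(421,326)),('bush',(459,253),(340,178))]:
    X,e=tri(T,a,S,b);print(n,X.round(4),round(e,4))
P=onz(T,(321,185),.135);C=onz(T,(348,266),.098);print(P,C,np.linalg.norm((P-C)[:2]),onz(T,(379,316),.126),onz(T,(230,307),.13))
for n,u,z in [('jar',(238,342),.07),('bearing',(235,263),.02),('bush',(459,258),.055),('wr',(436,208),.005)]: print(n,onz(T,u,z).round(3))
E
```

```text
[134  49  41] [134  47  40]
yellow [ 219  188  105  129 1457] [[217.60000610351562, 305.29998779296875], [308.29998779296875, 186.3000030517578], [323.6000061035156, 198.0], [232.89999389648438, 317.0]]
red [262 223  22  32 394] [[259.0, 248.0], [272.0, 222.0], [285.6000061035156, 228.8000030517578], [272.6000061035156, 254.8000030517578]]
yellow [ 278  229  117   81 1147] [[276.29998779296875, 240.6999969482422], [286.3999938964844, 224.6999969482422], [394.79998779296875, 293.70001220703125], [384.70001220703125, 309.70001220703125]]
red [316 217  23  35 416] [[314.20001220703125, 219.8000030517578], [326.1000061035156, 214.89999389648438], [339.79998779296875, 248.1999969482422], [327.8999938964844, 253.10000610351562]]
pivot [ 0.6148 -0.0443  0.1297] 0.0024
tip [0.4382 0.0849 0.1284] 0.0056
pad [ 0.5004 -0.0847  0.0938] 0.0002
stop [ 0.4299 -0.126   0.1288] 0.0007
boltA [ 0.5094 -0.0966  0.1358] 0.0667
boltB [ 0.4891 -0.0564  0.0628] 0.0746
jar [0.3825 0.0851 0.059 ] 0.0026
bush [ 0.5188 -0.2632  0.0574] 0.0064
[ 0.61492662 -0.04443104  0.135     ] [ 0.50011175 -0.08447753  0.098     ] 0.12159841884922186 [ 0.42803745 -0.12631661  0.126     ] [0.44109935 0.08435857 0.13      ]
jar [0.385 0.083 0.07 ]
bearing [0.509 0.099 0.02 ]
bush [ 0.514 -0.264  0.055]
wr [ 0.603 -0.242  0.005]
```

Request:
{"fn": "carry_out", "kwargs": {"increments": [{"tx": 2, "ty": -2.1, "tz": -2, "hand": 1}, {"tx": 2.5, "ty": -2.6, "tz": -2, "hand": 1}, {"tx": 2.5, "ty": -2.6, "hand": 1}, {"tx": 2.5, "ty": -2.6, "hand": 1}, {"tx": 2.5, "ty": -2.6, "hand": 1}]}}

```text
invalid input at $.increments[0]: expected keys tx, ty, tz, wx, wy, wz, hand
```

Request:
{"fn": "carry_out", "kwargs": {"increments": [{"tx": 2.5, "ty": -2.6, "hand": 1}, {"tx": 2.5, "ty": -2.6, "hand": 1}, {"tx": 2.5, "ty": -2.6, "hand": 1}, {"tx": 2.5, "ty": -2.6, "hand": 1}, {"tx": 2.5, "ty": -2.6, "hand": 1}]}}

```text
invalid input at $.increments[0]: expected keys tx, ty, tz, wx, wy, wz, hand
```

Request:
{"fn": "carry_out", "kwargs": {"increments": [{"tx": 2.5, "ty": -2.6, "hand": 1}, {"tx": 2.5, "ty": -2.6, "hand": 1}, {"tx": 2.5, "ty": -2.6, "hand": 1}, {"tx": 2.5, "ty": -2.6, "hand": 1}, {"tx": 2.5, "ty": -2.6, "hand": 1}]}}

```text
invalid input at $.increments[0]: expected keys tx, ty, tz, wx, wy, wz, hand
```

Request:
{"fn": "carry_out", "kwargs": {"increments": [{"tx": 2, "ty": -2.1, "tz": -2, "wx": 0, "wy": 0, "wz": 0, "hand": 1}, {"tx": 2.5, "ty": -2.6, "tz": -2, "wx": 0, "wy": 0, "wz": 0, "hand": 1}, {"tx": 2.5, "ty": -2.6, "tz": 0, "wx": 0, "wy": 0, "wz": 0, "hand": 1}, {"tx": 2.5, "ty": -2.6, "tz": 0, "wx": 0, "wy": 0, "wz": 0, "hand": 1}, {"tx": 2.5, "ty": -2.6, "tz": 0, "wx": 0, "wy": 0, "wz": 0, "hand": 1}]}}

```text
clock: 0.72
eef_pos: [0.3166, -0.4039, 0.2709]
tool_rot: [3.07, 0.665, 0.0]
contact_force: [1.5, 0.2, -0.6]
width: 0.0615
grasp_force: 0.0
```

Request:
{"fn": "carry_out", "kwargs": {"increments": [{"tx": 2.5, "ty": -2.6, "tz": 0, "wx": 0, "wy": 0, "wz": 0, "hand": 1}, {"tx": 2.5, "ty": -2.6, "tz": 0, "wx": 0, "wy": 0, "wz": 0, "hand": 1}, {"tx": 2.5, "ty": -2.6, "tz": 0, "wx": 0, "wy": 0, "wz": 0, "hand": 1}, {"tx": 2.5, "ty": -2.6, "tz": 0, "wx": 0, "wy": 0, "wz": 0, "hand": 1}, {"tx": 2.5, "ty": -2.6, "tz": 0, "wx": 0, "wy": 0, "wz": 0, "hand": 1}]}}

```text
clock: 1.13
eef_pos: [0.3764, -0.2337, 0.2707]
tool_rot: [3.07, 0.665, 0.0]
contact_force: [0.8, 0.5, 0.5]
width: 0.0284
grasp_force: 0.0
```

Request:
{"fn": "carry_out", "kwargs": {"increments": [{"tx": 2.6, "ty": -2.7, "tz": 0, "wx": 0, "wy": 0, "wz": 0, "hand": 1}, {"tx": 2.6, "ty": -2.7, "tz": 0, "wx": 0, "wy": 0, "wz": 0, "hand": 1}, {"tx": 2.6, "ty": -2.7, "tz": 0, "wx": 0, "wy": 0, "wz": 0, "hand": 1}, {"tx": 2.6, "ty": -2.7, "tz": 0, "wx": 0, "wy": 0, "wz": 0, "hand": 1}, {"tx": 2.6, "ty": -2.7, "tz": 0, "wx": 0, "wy": 0, "wz": 0, "hand": 1}]}}

```text
clock: 1.55
eef_pos: [0.4388, -0.0569, 0.2708]
tool_rot: [3.07, 0.665, 0.001]
contact_force: [1.5, -0.9, 0.9]
width: 0.0015
grasp_force: 0.0
```

Request:
{"fn": "carry_out", "kwargs": {"increments": [{"tx": 2.6, "ty": -2.7, "tz": 0, "wx": 0, "wy": 0, "wz": 0, "hand": 1}, {"tx": 2.6, "ty": -2.7, "tz": 0, "wx": 0, "wy": 0, "wz": 0, "hand": 1}, {"tx": 2.6, "ty": -2.7, "tz": 0, "wx": 0, "wy": 0, "wz": 0, "hand": 1}, {"tx": 2.6, "ty": -2.7, "tz": 0, "wx": 0, "wy": 0, "wz": 0, "hand": 1}, {"tx": 2.6, "ty": -2.7, "tz": 0, "wx": 0, "wy": 0, "wz": 0, "hand": 1}]}}

```text
clock: 1.97
eef_pos: [0.5015, 0.1197, 0.2709]
tool_rot: [3.07, 0.664, 0.001]
contact_force: [0.6, -0.9, -0.4]
width: 0.0007
grasp_force: 0.0
```

Request:
{"fn": "carry_out", "kwargs": {"increments": [{"tx": 0, "ty": 0, "tz": 0, "wx": 0, "wy": 0, "wz": 6, "hand": 1}, {"tx": 0, "ty": 0, "tz": 0, "wx": 0, "wy": 0, "wz": 6, "hand": 1}, {"tx": 0, "ty": 0, "tz": 0, "wx": 0, "wy": 0, "wz": 6, "hand": 1}, {"tx": 0, "ty": 0, "tz": 0, "wx": 0, "wy": 0, "wz": 6, "hand": 1}, {"tx": 0, "ty": 0, "tz": 0, "wx": 0, "wy": 0, "wz": 6, "hand": 1}]}}

```text
clock: 2.38
eef_pos: [0.5011, 0.1181, 0.2705]
tool_rot: [3.137, -0.16, -0.0]
contact_force: [0.2, 0.0, 0.1]
width: 0.0006
grasp_force: 0.0
```

Request:
{"fn": "carry_out", "kwargs": {"increments": [{"tx": 0, "ty": 0, "tz": 0, "wx": 0, "wy": 0, "wz": 6, "hand": 1}, {"tx": 0, "ty": 0, "tz": 0, "wx": 0, "wy": 0, "wz": 6, "hand": 1}, {"tx": 0, "ty": 0, "tz": 0, "wx": 0, "wy": 0, "wz": 6, "hand": 1}, {"tx": 0, "ty": 0, "tz": 0, "wx": 0, "wy": 0, "wz": 6, "hand": 1}, {"tx": 0, "ty": 0, "tz": 0, "wx": 0, "wy": 0, "wz": 6, "hand": 1}]}}

```text
clock: 2.8
eef_pos: [0.5011, 0.118, 0.2705]
tool_rot: [2.989, -0.967, 0.0]
contact_force: [-0.1, 0.2, 0.1]
width: 0.0001
grasp_force: 0.0
```

```bash
python3 - <<'E'
from h import *
o=r.get_obs();c=grab('wrist');save(c,'w1');T=grab('top');
print(o['eef_pos'],Ro.from_rotvec(o['tool_rot']).as_matrix().round(3).tolist(),o['joint_pos'])
print(proj(c,[[.615,-.0443,.13],[.4618,.068,.13],[.385,.083,.07],[.509,.099,.02]]))
E
```

```text
[0.50105773 0.11799413 0.27054245] [[0.811, -0.586, 0.0], [-0.586, -0.811, -0.0], [0.0, 0.0, -1.0]] [ 0.33698665  0.12310447 -0.70665604  1.65626298  0.08126525  1.39207534
 -2.57678921]
[[402.14545463  -9.25875514]
 [388.07719587 233.79568674]
 [403.21098057 281.52529787]
 [325.50151028 192.02614279]]
```

View pics/w1.png

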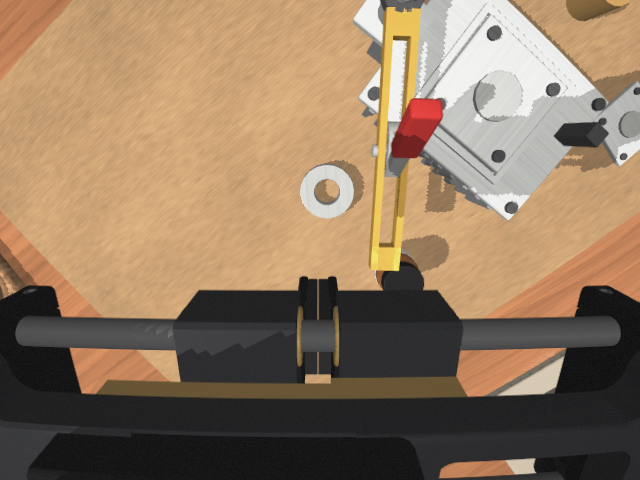

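The wrist view agrees with the estimate: the strap's end is at (386,255), the lever is raised at (417,127), and the bearing is at (327,191). I'll descend beside the strap's outer side.

Request:
{"fn": "carry_out", "kwargs": {"increments": [{"tx": 0.3, "ty": 0, "tz": 3.1, "wx": 0, "wy": 0, "wz": 0, "hand": 1}, {"tx": 0, "ty": 0, "tz": 3.1, "wx": 0, "wy": 0, "wz": 0, "hand": 1}, {"tx": 0, "ty": 0, "tz": 3.1, "wx": 0, "wy": 0, "wz": 0, "hand": 1}, {"tx": 0, "ty": 0, "tz": 3.1, "wx": 0, "wy": 0, "wz": 0, "hand": 1}, {"tx": 0, "ty": 0, "tz": 3.1, "wx": 0, "wy": 0, "wz": 0, "hand": 1}]}}

```text
clock: 3.32
eef_pos: [0.5035, 0.1159, 0.1142]
tool_rot: [2.993, -0.953, 0.001]
contact_force: [0.2, 0.5, -0.1]
width: 0.0006
grasp_force: 0.0
```

Request:
{"fn": "carry_out", "kwargs": {"increments": [{"tx": 0, "ty": 0.8, "tz": 0, "wx": 0, "wy": 0, "wz": 0, "hand": 1}, {"tx": 0, "ty": 0.8, "tz": 0, "wx": 0, "wy": 0, "wz": 0, "hand": 1}, {"tx": 0, "ty": 0.8, "tz": 0, "wx": 0, "wy": 0, "wz": 0, "hand": 1}, {"tx": 0, "ty": 0.8, "tz": 0, "wx": 0, "wy": 0, "wz": 0, "hand": 1}, {"tx": 0, "ty": 0.6, "tz": 0, "wx": 0, "wy": 0, "wz": 0, "hand": 1}]}}

```text
clock: 3.73
eef_pos: [0.482, 0.084, 0.1173]
tool_rot: [-2.991, 0.96, -0.004]
contact_force: [-0.2, -0.4, -0.6]
width: 0.0005
grasp_force: 0.0
```

Request:
{"fn": "carry_out", "kwargs": {"increments": [{"tx": 0.05, "ty": 1.3, "tz": 0, "wx": 0, "wy": 0, "wz": -4, "hand": 1}, {"tx": 0.05, "ty": 1.3, "tz": 0, "wx": 0, "wy": 0, "wz": -4, "hand": 1}, {"tx": 0.05, "ty": 1.3, "tz": 0, "wx": 0, "wy": 0, "wz": -4, "hand": 1}, {"tx": 0.05, "ty": 1.3, "tz": 0, "wx": 0, "wy": 0, "wz": -4, "hand": 1}, {"tx": 0.05, "ty": 1.3, "tz": 0, "wx": 0, "wy": 0, "wz": -4, "hand": 1}]}}

```text
clock: 4.15
eef_pos: [0.4538, 0.026, 0.1168]
tool_rot: [-3.113, 0.42, -0.003]
contact_force: [-1.0, 1.1, 0.5]
width: 0.0007
grasp_force: 0.6
```

Request:
{"fn": "carry_out", "kwargs": {"increments": [{"tx": 0.05, "ty": 1.3, "tz": 0, "wx": 0, "wy": 0, "wz": -4, "hand": 1}, {"tx": 0.05, "ty": 1.3, "tz": 0, "wx": 0, "wy": 0, "wz": -4, "hand": 1}, {"tx": 0.05, "ty": 1.3, "tz": 0, "wx": 0, "wy": 0, "wz": -4, "hand": 1}, {"tx": 0.05, "ty": 1.3, "tz": 0, "wx": 0, "wy": 0, "wz": -4, "hand": 1}, {"tx": 0.05, "ty": 1.3, "tz": 0, "wx": 0, "wy": 0, "wz": -4, "hand": 1}]}}

```text
clock: 4.57
eef_pos: [0.4476, -0.0386, 0.1167]
tool_rot: [3.139, 0.127, 0.002]
contact_force: [-1.2, 1.5, -0.3]
width: 0.0005
grasp_force: 0.7
```

```bash
cat > chk.py <<'E'
from m import *
o=r.get_obs();p=np.array(o['eef_pos']);P=np.array([.615,-.0443])
v=p[:2]-P;M=Ro.from_rotvec(o['tool_rot']).as_matrix()
print('r',np.linalg.norm(v),'ang',np.degrees(np.arctan2(v[1],v[0]))%360,'tooly',np.degrees(np.arctan2(M[1,1],M[0,1])),p,o['contact_force'],'j',np.round(o['joint_pos'],2))
E
python3 - <<'E'
from chk import *
T=grab('top');save(T,'t2')
E
```

```text
r 0.16745161479134343 ang 178.0634034657105 tooly -85.36283760021293 [ 0.44764403 -0.03864122  0.11669403] [-1.1534621   1.52749583 -0.26064383] j [ 0.36  0.07 -0.39  2.03  0.03  1.05 -1.53]
```

View pics/t2.png

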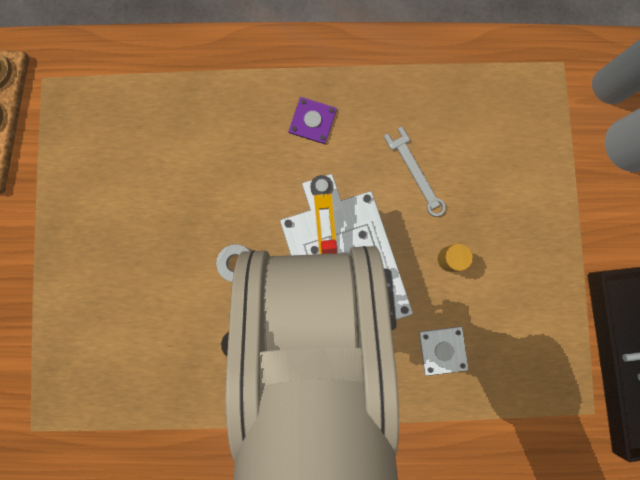

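The strap (yellow, (322,205) to the red grip at (328,246)) is following the finger; about 12° remain. I'll finish the swing while moving slightly outward.

Request:
{"fn": "carry_out", "kwargs": {"increments": [{"tx": -0.3, "ty": 1.0, "tz": 0, "wx": 0, "wy": 0, "wz": -3, "hand": 1}, {"tx": -0.3, "ty": 1.0, "tz": 0, "wx": 0, "wy": 0, "wz": -3, "hand": 1}, {"tx": -0.2, "ty": 0.8, "tz": 0, "wx": 0, "wy": 0, "wz": -3, "hand": 1}, {"tx": 0, "ty": 0.5, "tz": 0, "wx": 0, "wy": 0, "wz": -2, "hand": 1}, {"tx": 0, "ty": 0.3, "tz": 0, "wx": 0, "wy": 0, "wz": -1, "hand": 1}]}}

```text
clock: 5.03
eef_pos: [0.4454, -0.0748, 0.1164]
tool_rot: [3.109, 0.448, 0.002]
contact_force: [-0.2, 2.1, 0.8]
width: 0.0005
grasp_force: 0.6
```

```bash
python3 chk.py
```

```text
r 0.17229115790514957 ang 190.1975383825141 tooly -73.58909095219607 [ 0.44543049 -0.07480285  0.11640943] [-0.19776167  2.14489904  0.82801152] j [ 0.41  0.08 -0.36  2.02  0.03  1.05 -1.24]
```

Request:
{"fn": "carry_out", "kwargs": {"increments": [{"tx": 0, "ty": 0.2, "tz": 0, "wx": 0, "wy": 0, "wz": 0, "hand": 1}, {"tx": 0, "ty": 0.2, "tz": 0, "wx": 0, "wy": 0, "wz": 0, "hand": 1}, {"tx": 0, "ty": 0.1, "tz": 0, "wx": 0, "wy": 0, "wz": 0, "hand": 1}, {"tx": 0, "ty": 0, "tz": 0, "wx": 0, "wy": 0, "wz": 0, "hand": 1}, {"tx": 0, "ty": 0, "tz": 0, "wx": 0, "wy": 0, "wz": 0, "hand": 1}]}}

```text
clock: 5.45
eef_pos: [0.446, -0.0761, 0.1161]
tool_rot: [-3.106, -0.45, 0.002]
contact_force: [-9.7, 11.5, 11.0]
width: 0.0006
grasp_force: 7.4
```

Force has risen to about 18 N, so the strap is on its stop. Backing off, going up, and looking.

Request:
{"fn": "carry_out", "kwargs": {"increments": [{"tx": 0, "ty": -0.6, "tz": 0, "wx": 0, "wy": 0, "wz": 0, "hand": 1}, {"tx": 0, "ty": -1.2, "tz": 0, "wx": 0, "wy": 0, "wz": 0, "hand": 1}, {"tx": 0, "ty": -1.2, "tz": 0, "wx": 0, "wy": 0, "wz": 0, "hand": 1}, {"tx": 0, "ty": 0, "tz": -3, "wx": 0, "wy": 0, "wz": 0, "hand": 1}, {"tx": 0, "ty": 0, "tz": -3, "wx": 0, "wy": 0, "wz": 0, "hand": 1}]}}

```text
clock: 5.87
eef_pos: [0.4366, -0.0483, 0.1752]
tool_rot: [-3.108, -0.452, 0.005]
contact_force: [0.8, 0.2, 0.7]
width: 0.0008
grasp_force: 0.0
```

Request:
{"fn": "carry_out", "kwargs": {"increments": [{"tx": 0, "ty": 0, "tz": -3.4, "wx": 0, "wy": 0, "wz": 0, "hand": 1}, {"tx": 0, "ty": 0, "tz": -3.4, "wx": 0, "wy": 0, "wz": 0, "hand": 1}, {"tx": -0.5, "ty": 0, "tz": -3, "wx": 0, "wy": 0, "wz": 0, "hand": 1}, {"tx": 0, "ty": 0, "tz": 0, "wx": 0, "wy": 0, "wz": 0, "hand": 1}, {"tx": 0, "ty": 0, "tz": 0, "wx": 0, "wy": 0, "wz": 0, "hand": 1}]}}

```text
clock: 6.28
eef_pos: [0.434, -0.0508, 0.2751]
tool_rot: [3.108, 0.449, 0.005]
contact_force: [0.0, 0.2, 0.4]
width: 0.0004
grasp_force: 0.0
```

```bash
python3 - <<'E'
from chk import *
W=grab('wrist');S=grab('side');save(W,'w2');save(S,'s2')
for c in (W,S):
    (y,ys),(rd,rs)=masks(c)
    print('y',cv2.boxPoints(cv2.minAreaRect(cv2.findNonZero(y))).round(1).tolist());print('red',rs,cv2.boxPoints(cv2.minAreaRect(cv2.findNonZero(rd))).round(1).tolist())
E
python3 -c "
import cv2,numpy as np
a,b=cv2.imread('pics/w2.png'),cv2.imread('pics/s2.png')
cv2.imwrite('pics/ws2.png',np.vstack([cv2.resize(a[:300],(640,300)),b[150:450,:]]))"
```

```text
r 0.18111462853953986 ang 182.04136914489408 tooly -73.54904984862374 [ 0.43400031 -0.0507515   0.27508296] [0.04950766 0.24177758 0.3792554 ] j [ 0.4  -0.1  -0.36  1.84 -0.03  1.39 -1.24]Traceback (most recent call last):
  File "<stdin>", line 4, in <module>
  File "m.py", line 7, in masks
    return big(y),big(rd)
           ~~~^^^
  File "m.py", line 6, in big
    n,l,s,ce=cv2.connectedComponentsWithStats(m); i=1+np.argmax(s[1:,4]); return (l==i).astype(np.uint8),s[i]
                                                      ~~~~~~~~~^^^^^^^^^
    return _wrapfunc(a, 'argmax', axis=axis, out=out, **kwds)
    return bound(*args, **kwds)
ValueError: attempt to get argmax of an empty sequence
```

View pics/ws2.png

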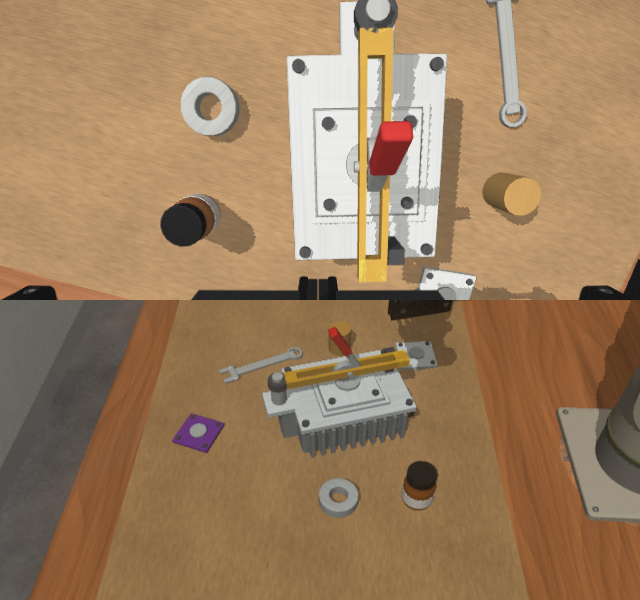

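The crop shows the strap running from the post (wrist 376,12) to its end (373,272) against the dark stop (396,250). The lever is still raised, with its grip end at wrist (397,128) and side (334,180). Next, the home line and lever angle.

```bash
python3 - <<'E'
from chk import *
W=grab('wrist');S=grab('side')
A=onz(W,(376,45),.13);B=onz(W,(373,270),.13);print('strap',A,B,np.degrees(np.arctan2(*(B-A)[1::-1]))%360)
X,e=tri(W,(397,128),S,(334,180));print('gripend',X,e)
X2,e=tri(W,(390,175),S,(346,206));print('gripfoot',X2,e)
print('piv',onz(W,(376,10),.14))
th=np.radians(199);d=np.array([np.cos(th),np.sin(th)])
for q in (X,X2): v=q[:2]-P; print('along',v@d,'lat',v@[-d[1],d[0]],'z',q[2])
E
```

```text
r 0.18214244260709658 ang 182.0920447762533 tooly -73.53683900302637 [ 0.43297896 -0.0509491   0.27274802] [-0.21248642  0.12233965 -1.66532334] j [ 0.4  -0.09 -0.36  1.84 -0.03  1.39 -1.23]
strap [ 0.58779522 -0.05366383  0.13      ] [ 0.41049303 -0.11187789  0.13      ] 198.17668548919207
gripend [ 0.52527742 -0.07280189  0.21605103] 0.0010490629121707267
gripfoot [ 0.50003864 -0.09498761  0.14075444] 0.007740555438248772
piv [ 0.60805999 -0.04521698  0.14      ]
along 0.09411367141676012 lat -0.00226175098156133 z 0.2160510309870594
along 0.12520036860079053 lat 0.010498316351408713 z 0.1407544373666526
```

Lever angle is about 1.1 rad and the strap's home direction about 198.3°. Moving to the free-end side of the lever, then sweeping it over.

Request:
{"fn": "carry_out", "kwargs": {"increments": [{"tx": 1.2, "ty": 1.7, "tz": 0, "wx": 0, "wy": 0, "wz": -1.8, "hand": 1}, {"tx": 1.2, "ty": 1.7, "tz": 0, "wx": 0, "wy": 0, "wz": 0, "hand": 1}, {"tx": 1.1, "ty": 1.7, "tz": 2, "wx": 0, "wy": 0, "wz": 0, "hand": 1}, {"tx": 0, "ty": 0, "tz": 3.2, "wx": 0, "wy": 0, "wz": 0, "hand": 1}, {"tx": 0, "ty": 0, "tz": 3, "wx": 0, "wy": 0, "wz": 0, "hand": 1}]}}

```text
clock: 6.9
eef_pos: [0.4824, -0.0899, 0.1894]
tool_rot: [-3.101, -0.497, 0.001]
contact_force: [0.7, 0.2, 0.2]
width: 0.0004
grasp_force: 0.0
```

```bash
cat >> chk.py <<'E'
d=np.array([np.cos(np.radians(198.3)),np.sin(np.radians(198.3))])
print('to pivot from axis %.4f lat %.4f tip up %.4f'%(.12-v@d,v@[-d[1],d[0]],p[2]-.008-.123))
E
python3 chk.py
```

```text
r 0.14020552541360715 ang 198.9850353242662 tooly -71.80690961548856 [ 0.48242115 -0.08991183  0.18935322] [0.66296416 0.15996408 0.15612708] j [ 0.42  0.09 -0.34  1.85  0.03  1.21 -1.19]
to pivot from axis -0.0202 lat 0.0017 tip up 0.0584
```

Sweep +5.5 cm toward the pivot.

Request:
{"fn": "carry_out", "kwargs": {"increments": [{"tx": 1.2, "ty": -0.1, "tz": 0, "wx": 0, "wy": 0, "wz": 0, "hand": 1}, {"tx": 1.2, "ty": 0, "tz": 0, "wx": 0, "wy": 0, "wz": 0, "hand": 1}, {"tx": 1.1, "ty": 0, "tz": 0, "wx": 0, "wy": 0, "wz": 0, "hand": 1}, {"tx": 1, "ty": 0, "tz": 0, "wx": 0, "wy": 0, "wz": 0, "hand": 1}, {"tx": 1, "ty": 0, "tz": 0, "wx": 0, "wy": 0, "wz": 0, "hand": 1}]}}

```text
clock: 7.32
eef_pos: [0.5356, -0.0708, 0.1924]
tool_rot: [3.101, 0.499, 0.001]
contact_force: [-1.8, -0.9, 0.8]
width: 0.0004
grasp_force: 0.8
```

Request:
{"fn": "carry_out", "kwargs": {"increments": [{"tx": 0.6, "ty": 0, "tz": 0.7, "wx": 0, "wy": 0, "wz": 0, "hand": 1}, {"tx": 0.6, "ty": 0, "tz": 0.7, "wx": 0, "wy": 0, "wz": 0, "hand": 1}, {"tx": 0.6, "ty": 0, "tz": 0.7, "wx": 0, "wy": 0, "wz": 0, "hand": 1}, {"tx": 0.5, "ty": 0, "tz": 0.6, "wx": 0, "wy": 0, "wz": 0, "hand": 1}, {"tx": 0.4, "ty": 0, "tz": 0.5, "wx": 0, "wy": 0, "wz": 0, "hand": 1}]}}

```text
clock: 7.73
eef_pos: [0.5595, -0.063, 0.1584]
tool_rot: [3.102, 0.498, -0.003]
contact_force: [-2.9, -0.9, 3.9]
width: 0.0004
grasp_force: 2.0
```

```bash
python3 chk.py
```

```text
r 0.058545186850501446 ang 198.64860164405962 tooly -71.75989008975957 [ 0.55952858 -0.06302059  0.15841729] [-2.94592466 -0.9118735   3.903982  ] j [ 0.34  0.27 -0.36  1.7   0.1   1.18 -1.3 ]
to pivot from axis 0.0615 lat 0.0004 tip up 0.0274
```

Request:
{"fn": "carry_out", "kwargs": {"increments": [{"tx": 0, "ty": 0, "tz": 0.2, "wx": 0, "wy": 0, "wz": 0, "hand": 1}, {"tx": 0, "ty": 0, "tz": 0.2, "wx": 0, "wy": 0, "wz": 0, "hand": 1}, {"tx": 0, "ty": 0, "tz": 0.2, "wx": 0, "wy": 0, "wz": 0, "hand": 1}, {"tx": 0, "ty": 0, "tz": 0, "wx": 0, "wy": 0, "wz": 0, "hand": 1}, {"tx": 0, "ty": 0, "tz": 0, "wx": 0, "wy": 0, "wz": 0, "hand": 1}]}}

```text
clock: 8.15
eef_pos: [0.5604, -0.0628, 0.1562]
tool_rot: [3.101, 0.498, 0.004]
contact_force: [-7.7, -0.1, 22.3]
width: 0.0001
grasp_force: 11.0
```

The tip is at z 0.148, which is the flat height, with 22 N on it. Hold a moment with slightly more push, then lift clear.

Request:
{"fn": "carry_out", "kwargs": {"increments": [{"tx": 0, "ty": 0, "tz": 0.1, "wx": 0, "wy": 0, "wz": 0, "hand": 1}, {"tx": 0, "ty": 0, "tz": 0, "wx": 0, "wy": 0, "wz": 0, "hand": 1}, {"tx": 0, "ty": 0, "tz": 0, "wx": 0, "wy": 0, "wz": 0, "hand": 1}, {"tx": 0, "ty": 0, "tz": 0, "wx": 0, "wy": 0, "wz": 0, "hand": 1}, {"tx": 0, "ty": 0, "tz": 0, "wx": 0, "wy": 0, "wz": 0, "hand": 1}]}}

```text
clock: 8.57
eef_pos: [0.5605, -0.0628, 0.1561]
tool_rot: [3.101, 0.498, 0.005]
contact_force: [-10.6, 0.4, 29.1]
width: 0.0002
grasp_force: 14.6
```

Request:
{"fn": "carry_out", "kwargs": {"increments": [{"tx": 0, "ty": 0, "tz": -1, "wx": 0, "wy": 0, "wz": 0, "hand": 1}, {"tx": 0, "ty": 0, "tz": -2.5, "wx": 0, "wy": 0, "wz": 0, "hand": 1}, {"tx": 0, "ty": 0, "tz": -3, "wx": 0, "wy": 0, "wz": 0, "hand": 1}, {"tx": 0, "ty": 0, "tz": -3, "wx": 0, "wy": 0, "wz": 0, "hand": 1}, {"tx": -2, "ty": 0, "tz": -2.5, "wx": 0, "wy": 0, "wz": 0, "hand": 1}]}}

```text
clock: 8.98
eef_pos: [0.5421, -0.0676, 0.274]
tool_rot: [-3.1, -0.502, -0.002]
contact_force: [1.4, 1.3, 1.0]
width: 0.0005
grasp_force: 0.0
```

Request:
{"fn": "carry_out", "kwargs": {"increments": [{"tx": -3, "ty": 0, "tz": 0, "wx": 0, "wy": 0, "wz": 0, "hand": 1}, {"tx": -3, "ty": 0, "tz": 0, "wx": 0, "wy": 0, "wz": 0, "hand": 1}, {"tx": -3, "ty": 0, "tz": 0, "wx": 0, "wy": 0, "wz": 0, "hand": 1}, {"tx": 0, "ty": 0, "tz": 0, "wx": 0, "wy": 0, "wz": 0, "hand": 1}, {"tx": 0, "ty": 0, "tz": 0, "wx": 0, "wy": 0, "wz": 0, "hand": 1}]}}

```text
clock: 9.4
eef_pos: [0.4544, -0.098, 0.2728]
tool_rot: [3.101, 0.495, 0.001]
contact_force: [0.9, -0.3, 0.5]
width: 0.0003
grasp_force: 0.0
```

```bash
python3 - <<'E'
from chk import *
W=grab('wrist');S=grab('side')
cv2.imwrite('pics/ws3.png',np.vstack([W['img'][:300],S['img'][150:450]])[:,:,::-1])
E
```

```text
r 0.1693850768967496 ang 198.49375347825267 tooly -71.85752179801891 [ 0.45436227 -0.09802916  0.2728414 ] [ 0.8607139  -0.27017107  0.46026255] j [ 0.44 -0.03 -0.32  1.78 -0.01  1.38 -1.13]
to pivot from axis -0.0494 lat 0.0006 tip up 0.1418
```

View pics/ws3.png

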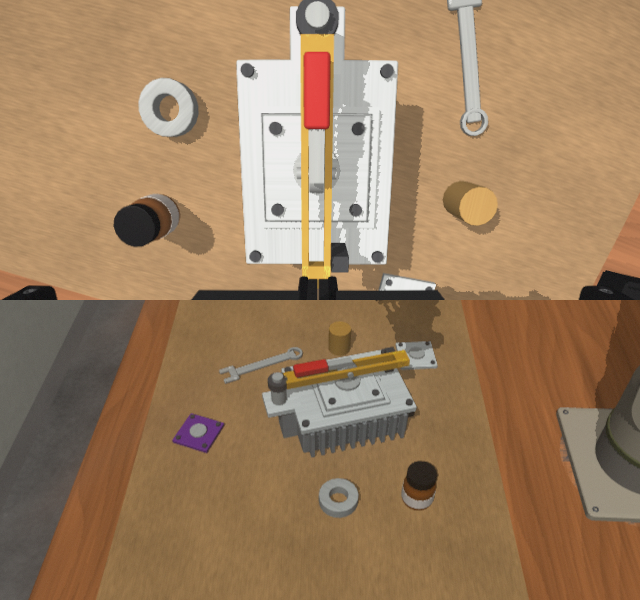

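The strap is on its stop (340,257 in the wrist view) and the red lever lies flat along it (316,90). The cover is seated, the parts around are unmoved and the arm is clear, so I'm handing in.

```bash
python3 -c "
from plant import r
print(r.close_job())"
```

```text
the job is handed in; nothing more can be done
None
```

I pushed the strap home against its stop, then pressed the red lever down flat, and handed the job in at about 9.5 s; the arm is clear, and the last pictures show the cover seated and the other parts where they began, but no verdict came back.

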